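# Nudge the specimen plate home on its locating pins

### The arm

A 6-joint arm with a two-finger parallel gripper is mounted at the origin on the work surface. World frame = base frame: x ahead of the robot, y to its left, z up, the work surface at z = 0. Lengths are in m, angles in degrees, forces in N, time in s.
With the tool pointing down it reaches from about 0.4 to 0.825 m from the base axis. Payload 7 kg.
Tool frame: the origin (TCP) lies on the centre line of the jaws, within the pads' length; the fingertips stand 11 mm ahead of it and the grasp point (between the pads) lies 8 mm behind it; z points along the fingers, y is the direction in which the jaws open and shut (so a half turn about z gives the same grasp; the last joint's range is limited). The gripper opens to 88 mm and grips with 3 to 60 N. Pads are 19 mm wide; open, the fingers measure 130 mm over their backs; the gripper's body (78 mm by 193 mm) begins 47 mm behind the grasp point.
Start: joints at [88.012, 20.546, 0.682, 0, -70.136, -16.507], TCP at [0.214, 0.64, 0.238] pointing down, gripper open.
Joint ranges: [-176.03, 176.03], [-82.01, 121.73], [-58.28, 71.71], [-173.87, 95.51], [-174.79, -0.11], [-173.66, 173.66]. Speed limits (degrees/s): [136.94, 136.94, 172.46, 180, 180, 180].

### API

Orientations are given as [roll, pitch, yaw] about the fixed x, y, z axes, in that order (R = Rz(yaw) Ry(pitch) Rx(roll)).
In Python, from plant import ctrl, cams, order gives the robot as it stands.
- The arm moves only by the tool jog_arm, never from a script. Its argument "motion" is a list of rows, each an object with "offset": the shift along the tool's x, y, z in mm, a list of three; "roll": the turn about the tool's z in rad; "hand": the finger opening in mm, from 0 to 87.6. A call has 1 to 20 rows; each row is the pose to reach, as a shift and turn from the pose commanded when the call began, along the tool's axes at that moment; what a row does not reach only later rows make up. A row lasts 1/12 s, in which the tool goes at most 41.7 mm and 7.16 degrees, less where a joint would pass 70% of its speed; a pose out of reach is approached as far as the arm can. A call with a gripper value outside its range is refused whole. The fingers move at their own pace and stop on an object; the grip force is fixed at half the most. Time passes only in rows, so rows that repeat a pose let the fingers close. It gives the time, the measured TCP pose, the force and the opening at its end, in the units of the state.
- ctrl.get_obs(): the state, without advancing time (a new reading comes with each control period).
- cams.snapshot(name): name is "scene" or "side" or "wrist"; returns a dict with "img" (480x640x3 uint8, red, green, blue), "K" (3x3 intrinsics, pixels), "cam_to_world" (4x4, takes a point from camera to world coordinates); the wrist camera has in their place "T_tool_cam" (4x4, takes a point from camera to tool coordinates, whose origin is the TCP and whose axes are the flange's). Camera axes: x right, y down, z forward; pixel columns grow to the right and rows downward; lengths in m; the calibration is good to about 2 mm. A picture is of the moment at which its call begins: read the wrist's pose just before it. There is no depth.
- order.close_job(): hands the job in, once; it reports no verdict.
The state is a dict: "clock": time; "joint_pos": joint angles; "qvel": joint speeds; "tau": joint torques, N m; "tool_pos": TCP position; "orientation": TCP orientation; "force": force on the tool from outside, world axes, zero at the start; "moment": the same for the moment, N m; "opening": finger opening in m.
Only numpy, scipy, OpenCV 4.12 (cv2) and the standard library are available. Lean on these libraries where they do the work, as an engineer would, in place of code of your own. Each camera call takes 0.05 s, during which the arm holds its last target. There are 200 camera calls.

### The job

The aluminium specimen plate on the dark steel fixture has been left crooked, propped on top of the two locating pins. Nudge it sideways with the fingertips, without picking it up, until both its holes drop over the two pins and it lies flat on the fixture, then move clear. Leave the cups, the mouse and the pot where they stand.

Things in the scene. Friction and masses are not known exactly. Their poses are not given: they have to be found in the camera images.
- fixture: Dark steel slab fixed to the bench, 200 x 260 x 16 mm (its x, y, z), with two pins. Origin midway between the pins at the slab's underside (bench height), z up; the slab spans x -130 to +70, y -130 to +130 mm. Its x axis points away from the robot within 0.3 rad. The upper face, z = 16 mm, is flat but for the pins and four bolt heads 1 mm proud at the corners.
- carrier: Loose aluminium plate, 120 x 180 x 8 mm (its x, y, z), 0.3 to 0.65 kg. Origin at the centre of its underside, z up. A flat steel strip (22 x 130 mm, 3 mm high) runs along y on its upper face at x = -32 mm. Its place: axes parallel to the fixture's, origin at fixture x = -10, y = 0, z = 16 mm, with 2 mm play.
- pin_left (a point): Top centre of the +y locating pin, fixed on the fixture at its x = 0, y = +55 mm. Steel pin 10 mm in diameter, 10 mm high above the slab, the top 3 mm tapering to 6 mm in diameter.
- pin_right (a point): Top centre of the other, equal pin, at fixture x = 0, y = -55 mm.
- hole_left (a point): Centre, at the underside, of the plate's +y hole (14 mm, right through, at plate x = +10, y = +55 mm); it belongs over pin_left. At the start the plate is 18 to 32 mm short of its place (towards fixture -x), up to 25 mm off sideways and turned up to 0.2 rad; it leans about 0.1 rad, its underside on the pin tops and its -x edge (nearest the robot) down on the slab.
- hole_right (a point): Centre, at the underside, of the plate's -y hole (14 mm, right through, at plate x = +10, y = -55 mm); it belongs over pin_right.
- cup_a: Bystander: small aluminium cup filled with steel wires, 26 mm in diameter, 46 mm high with the wires, standing on the bench beside one end (+y or -y) of the fixture. Origin at the centre of its foot.
- cup_b: Bystander: equal cup beside the other end of the fixture. Origin at the centre of its foot.
- mouse: Bystander: black computer mouse, 100 x 58 x 33 mm, on the bench to one side. Origin at the centre of its underside.
- pot: Bystander: open stainless steel pot, 100 mm in diameter, 85 mm high, with two small side handles, on the bench to one side. Origin at the centre of its underside.
Not all that is in view belongs to the job. Several things have the shape of the carrier; the one meant has the colours described above.

How it is judged:
By the outcome, as a careful person would: the job done as asked, in the order asked, and still so for the second after the job is handed in, with the robot touching nothing.
It also fails if it takes over 58 s, if anything falls off the work surface, if the arm or the gripper's body presses on something with over 40 N, if the wrist force passes 120 N, or if a joint passes its speed limit or range.

## Working session

There is one attempt and no reset: what is moved stays moved. The work goes in short steps, Python scripts to look and compute and a tool call to move; the robot and the scene stay as the last step left them, time stands still between calls to the robot, and variables do not carry over. Pictures are saved under pics/ and viewed, about 8 in all and at most 12, crops included, and the job is handed in when it is done.

Besides the shell and the picture viewer there is one more tool, called after ">>>" by a JSON object that holds its "op" and its "data". jog_arm: Moves the arm, as the interface text tells. Its arguments: {"type":"object","properties":{"motion":{"type":"array"}},"required":["motion"]}

```bash
mkdir -p pics; ls; cat > h.py <<'E'
import numpy as np, cv2, json
from plant import ctrl, cams, order
from scipy.spatial.transform import Rotation as R
def snap(name,tag):
    o=ctrl.get_obs(); s=cams.snapshot(name)
    if 'cam_to_world' in s: T=np.array(s['cam_to_world'])
    else:
        B=np.eye(4);B[:3,:3]=R.from_euler('xyz',o['orientation'],degrees=True).as_matrix();B[:3,3]=o['tool_pos'];T=B@np.array(s['T_tool_cam'])
    np.savez(f'pics/{tag}.npz',K=s['K'],T=T,img=s['img'])
    cv2.imwrite(f'pics/{tag}.png',s['img'][:,:,::-1])
def ld(tag): 
    d=np.load(f'pics/{tag}.npz'); return d['K'],d['T'],d['img']
def plane(tag,uv,z):
    K,T,_=ld(tag); d=T[:3,:3]@np.linalg.solve(K,[uv[0],uv[1],1]); return T[:3,3]+d*(z-T[2,3])/d[2]
def tri(obs):
    A=np.zeros((3,3));b=np.zeros(3)
    for tag,uv in obs:
        K,T,_=ld(tag); d=T[:3,:3]@np.linalg.solve(K,[uv[0],uv[1],1]); d/=np.linalg.norm(d);P=np.eye(3)-np.outer(d,d);A+=P;b+=P@T[:3,3]
    return np.linalg.solve(A,b)
def proj(tag,p):
    K,T,_=ld(tag); q=K@(T[:3,:3].T@(np.array(p)-T[:3,3])); return q[:2]/q[2]
def crop(tag,x0,y0,w,h,f,out):
    cv2.imwrite(f'pics/{out}.png',cv2.resize(ld(tag)[2][y0:y0+h,x0:x0+w,::-1],None,fx=f,fy=f,interpolation=cv2.INTER_CUBIC))
E
python3 - <<'E'
from h import *
for n in ['scene','side','wrist']: snap(n,n+'0')
print(ctrl.get_obs())
cv2.imwrite('pics/both.png',cv2.resize(np.vstack([ld('scene0')[2],ld('side0')[2]]),None,fx=.6,fy=.6)[:,:,::-1])
for n in ['scene0','side0','wrist0']: print(ld(n)[1].round(3))
E
```

```text
pics
{'clock': 0.15, 'joint_pos': array([ 8.80125438e+01,  2.05789982e+01,  6.47452857e-01, -1.49831553e-02,
       -7.01353267e+01, -1.65065752e+01]), 'qvel': array([ 0.02459366, -0.10015054,  0.22217385,  0.10408848, -0.02580796,
        0.02759255]), 'tau': array([-9.72376620e-04, -5.83272779e+01,  2.93291420e+01,  7.00123832e+00,
        8.78748077e-03, -1.04943290e-04]), 'tool_pos': array([0.21402749, 0.63980891, 0.23688314]), 'orientation': array([ 1.79931881e+02, -5.49505381e-03, -1.84991276e+01]), 'force': array([1.04296069, 0.18000536, 1.10808969]), 'moment': array([ 0.03914268, -0.01285325,  0.02208003]), 'opening': 0.08747536906627866}
[[-8.560e-01  3.620e-01 -3.680e-01  1.007e+00]
 [ 5.170e-01  6.020e-01 -6.090e-01  7.660e-01]
 [ 1.000e-03 -7.110e-01 -7.030e-01  9.660e-01]
 [ 0.000e+00  0.000e+00  0.000e+00  1.000e+00]]
[[ 0.933 -0.186  0.309  0.209]
 [-0.359 -0.538  0.762 -0.874]
 [ 0.025 -0.822 -0.569  0.705]
 [ 0.     0.     0.     1.   ]]
[[-0.317 -0.904 -0.287  0.291]
 [-0.948  0.303  0.094  0.614]
 [ 0.002  0.302 -0.953  0.384]
 [ 0.     0.     0.     1.   ]]
```

View pics/scene0.png

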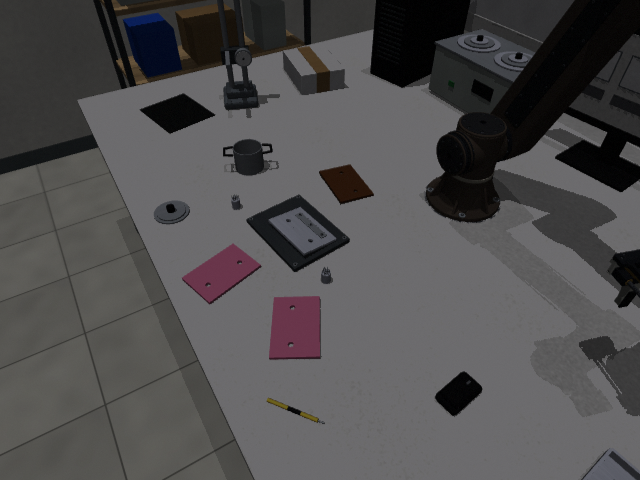

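View pics/side0.png

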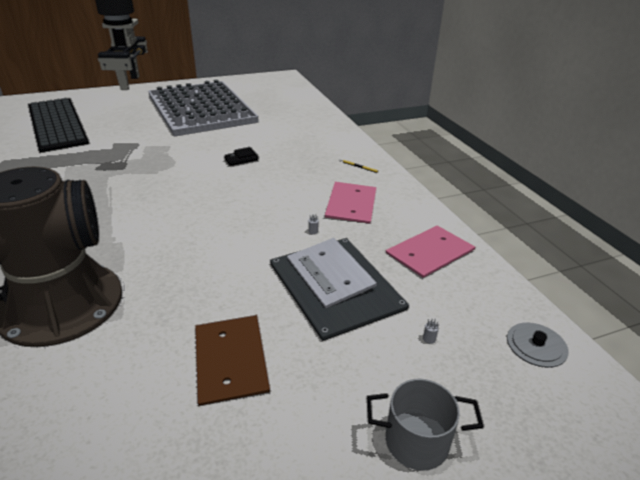

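The silver plate on the dark slab, at scene (302,230) and side (333,272), is aluminium with a steel strip, so it fits the description. The decoys in scene are pink at (222,272) and (296,327), and brown at (346,183). I'll confirm with an enlarged crop.

```bash
python3 - <<'E'
from h import *
crop('scene0',225,180,140,100,5.6,'sc'); crop('side0',260,220,160,120,5,'si')
a=cv2.imread('pics/sc.png');b=cv2.imread('pics/si.png');print(a.shape,b.shape)
E
```

```text
(560, 784, 3) (600, 800, 3)
```

View pics/sc.png

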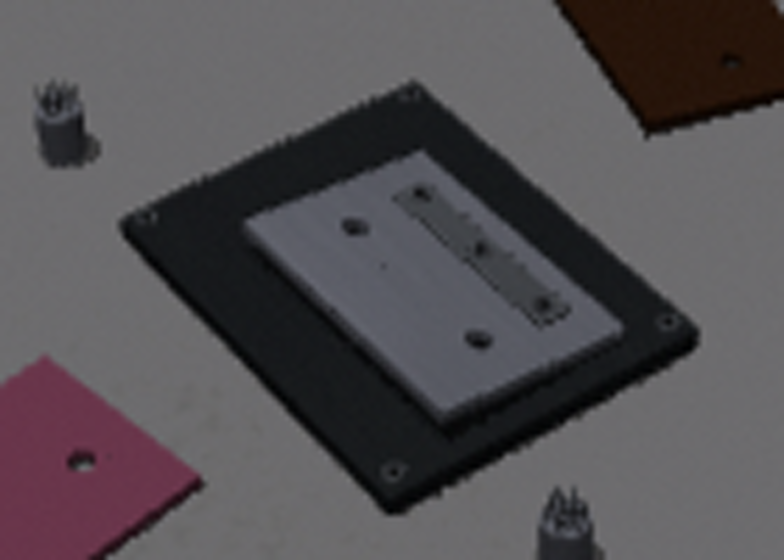

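View pics/si.png

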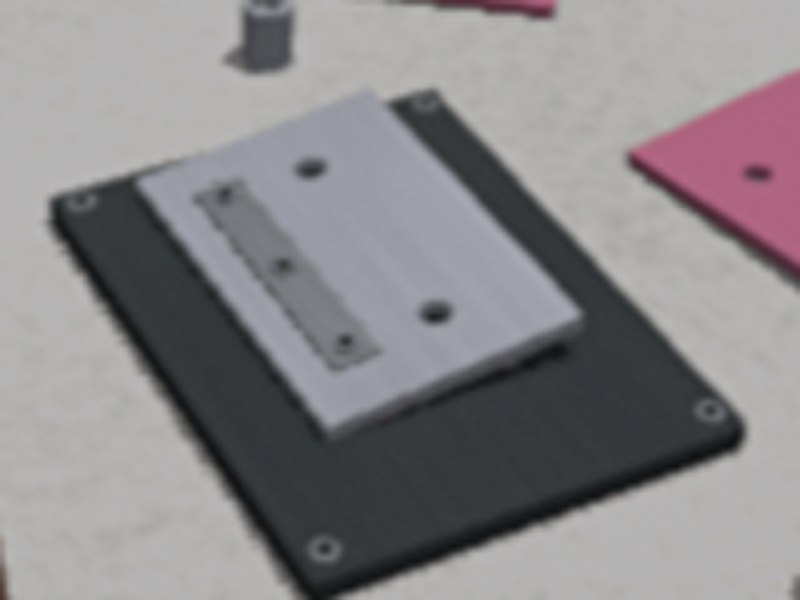

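Both crops confirm it: silver plate with a grey strip, two holes, and four bolt rings visible in both views. Next I triangulate these points.

```bash
cat > m.py <<'E'
from h import *
def S(p): return ('scene0',((p[0]+.5)/5.6+225-.5,(p[1]+.5)/5.6+180-.5))
def I(p): return ('side0',((p[0]+.5)/5+260-.5,(p[1]+.5)/5+220-.5))
P={'A+-':((147,217),(710,410)),'B--':((412,93),(324,548)),'C-+':((668,321),(82,200)),'D++':((393,471),(427,103)),
'h+':((480,340),(311,167)),'h-':((355,227),(436,311)),
'c--':((422,152),(330,430)),'c+-':((248,223),(582,318)),'c++':((445,413),(372,92)),'c-+':((622,328),(140,182))}
W={k:tri([S(a),I(b)]) for k,(a,b) in P.items()}
for k,v in W.items(): 
    a,b=P[k]; e=[np.array(proj(n,v))-uv for n,uv in (S(a),I(b))]
    print(k,(v*1000).round(1),np.round(e,1).tolist())
W={k:v*1000 for k,v in W.items()}
# fixture: bolts centre = fixture (-30,0)
c=(W['A+-']+W['B--']+W['C-+']+W['D++'])/4
vx=W['A+-']-W['B--']+W['D++']-W['C-+']; vy=W['D++']-W['A+-']+W['C-+']-W['B--']
th=(np.arctan2(vx[1],vx[0])+np.arctan2(-vy[0],vy[1]))/2
ex=np.array([np.cos(th),np.sin(th)]);ey=np.array([-ex[1],ex[0]])
O=c[:2]+30*ex
print('bolt c',c.round(1),'th',np.degrees([th,np.arctan2(vx[1],vx[0]),np.arctan2(-vy[0],vy[1])]).round(2),'O',O.round(1),'spans',np.linalg.norm(vx)/2,np.linalg.norm(vy)/2)
for k in list(P)[4:]:
    d=W[k][:2]-O; print(k,'fix',(d@ex).round(1),(d@ey).round(1),W[k][2].round(1))
E
python3 m.py
```

```text
A+- [ 644.4 -243.3   17.7] [[-0.4, -0.0], [-0.6, 0.0]]
B-- [ 468.5 -261.4   17.9] [[-0.5, 0.0], [-0.8, -0.1]]
C-+ [444.7 -27.3  18. ] [[-0.3, 0.1], [-0.4, -0.1]]
D++ [620.1  -9.2  17.6] [[-0.5, 0.0], [-0.6, -0.0]]
h+ [543.3 -54.5  31.3] [[-0.4, 0.1], [-0.5, -0.1]]
h- [ 557.1 -163.8   31.1] [[-0.3, 0.0], [-0.5, -0.0]]
c-- [ 492.1 -207.5   23.2] [[-0.5, 0.0], [-0.8, -0.1]]
c+- [ 608.3 -192.4   35.9] [[-0.9, -0.0], [-1.3, -0.0]]
c++ [587.5 -15.3  35.9] [[-0.8, 0.1], [-1.0, -0.1]]
c-+ [471.2 -30.5  23.6] [[-0.2, 0.0], [-0.3, -0.1]]
bolt c [ 544.4 -135.3   17.8] th [5.88 5.89 5.87] O [ 574.3 -132.2] spans 176.6043405148746 235.38356436423294
h+ fix -22.8 80.5 31.3
h- fix -20.3 -29.7 31.1
c-- fix -89.5 -66.4 23.2
c+- fix 27.7 -63.4 35.9
c++ fix 25.2 114.9 35.9
c-+ fix -92.1 111.8 23.6
```

```bash
cat > t.py <<'E'
from h import *
th=np.radians(5.88);ex=np.array([np.cos(th),np.sin(th)]);ey=np.array([-ex[1],ex[0]]);O=np.array([574.3,-132.2])
def goal(fx,fy,z,yaw):  # tool offset needed from present pose, plus roll (about tool z, rad)
    o=ctrl.get_obs();M=R.from_euler('xyz',o['orientation'],degrees=True)
    w=np.r_[O+fx*ex+fy*ey,z]
    r=-np.radians((yaw-o['orientation'][2]+180)%360-180)
    print('goal',fx,fy,z,yaw,'world',w.round(1),'offset',M.inv().apply(w-o['tool_pos']*1000).round(1),'roll',r.round(3))
def fix(w): d=np.array(w)[:2]-O; return np.r_[d@ex,d@ey,w[2]].round(1)
def where():
    o=ctrl.get_obs(); print('t',round(o['clock'],2),'tool fix',fix(o['tool_pos']*1000),o['orientation'].round(2),'F',o['force'].round(1),'open',o['opening'])
E
python3 - <<'E'
from t import *
for n,uvs in {'scene0':[(326,281),(236,208),(248,170),(459,393)],'side0':[(313,232),(430,341),(420,455),(242,158)]}.items():
    for uv in uvs: print(n,uv,fix(plane(n,uv,0)*1000))
goal(-32,142,90,-84.12);goal(-32,142,31,-84.12)
E
```

```text
scene0 (326, 281) [ 16.7 208.6   0. ]
scene0 (236, 208) [  61.2 -206.1    0. ]
scene0 (248, 170) [ -74.3 -359.7   -0. ]
scene0 (459, 393) [-22. 645.   0.]
side0 (313, 232) [ 16.8 202.1   0. ]
side0 (430, 341) [  58.7 -217.5    0. ]
side0 (420, 455) [ -97.2 -397.9    0. ]
side0 (242, 158) [ -6.  660.8   0. ]
goal -32 142 90 -84.12 world [527.9   5.8  90. ] offset [498.8 501.5 147.5] roll 1.145
goal -32 142 31 -84.12 world [527.9   5.8  31. ] offset [498.8 501.4 206.5] roll 1.145
```

>>> {"op": "jog_arm", "data": {"motion": [{"offset":[499,501.5,140],"roll":1.145,"hand":40},{"offset":[499,501.5,140],"roll":1.145,"hand":40},{"offset":[499,501.5,140],"roll":1.145,"hand":40},{"offset":[499,501.5,140],"roll":1.145,"hand":40},{"offset":[499,501.5,140],"roll":1.145,"hand":40},{"offset":[499,501.5,140],"roll":1.145,"hand":40},{"offset":[499,501.5,140],"roll":1.145,"hand":40},{"offset":[499,501.5,140],"roll":1.145,"hand":40},{"offset":[499,501.5,140],"roll":1.145,"hand":40},{"offset":[499,501.5,140],"roll":1.145,"hand":40},{"offset":[499,501.5,140],"roll":1.145,"hand":40},{"offset":[499,501.5,140],"roll":1.145,"hand":40},{"offset":[499,501.5,140],"roll":1.145,"hand":40},{"offset":[499,501.5,140],"roll":1.145,"hand":40},{"offset":[499,501.5,140],"roll":1.145,"hand":40},{"offset":[499,501.5,140],"roll":1.145,"hand":40},{"offset":[499,501.5,140],"roll":1.145,"hand":40},{"offset":[499,501.5,140],"roll":1.145,"hand":40},{"offset":[499,501.5,140],"roll":1.145,"hand":40},{"offset":[499,501.5,140],"roll":1.145,"hand":40}]}}

```text
clock: 1.82
tool_pos: [0.5281, 0.0052, 0.097]
orientation: [179.9, -0.0, -84.2]
force: [-1.0, -0.2, 0.0]
opening: 0.0401
```

```bash
python3 - <<'E'
from t import *
where(); goal(-32,142,31,-84.12)
E
```

```text
t 1.82 tool fix [-31.9 141.4  97. ] [ 1.7993e+02 -1.0000e-02 -8.4240e+01] F [-1.  -0.2  0. ] open 0.040059687778962204
goal -32 142 31 -84.12 world [527.9   5.8  31. ] offset [-0.6  0.  66. ] roll -0.002
```

>>> {"op": "jog_arm", "data": {"motion": [{"offset":[0,0,35],"roll":0,"hand":40},{"offset":[0,0,60],"roll":0,"hand":40},{"offset":[0,0,66],"roll":0,"hand":40},{"offset":[0,0,66],"roll":0,"hand":40},{"offset":[5,0,66],"roll":0,"hand":40},{"offset":[10,0,66],"roll":0,"hand":40},{"offset":[13,0,66],"roll":0,"hand":40},{"offset":[16,0,66],"roll":0,"hand":40},{"offset":[19,0,66],"roll":0,"hand":40},{"offset":[21,0,66],"roll":0,"hand":40},{"offset":[23,0,66],"roll":0,"hand":40},{"offset":[25,0,66],"roll":0,"hand":40},{"offset":[27,0,66],"roll":0,"hand":40},{"offset":[29,0,66],"roll":0,"hand":40},{"offset":[31,0,66],"roll":0,"hand":40},{"offset":[33,0,66],"roll":0,"hand":40},{"offset":[35,0,66],"roll":0,"hand":40},{"offset":[37,0,66],"roll":0,"hand":40},{"offset":[38,0,66],"roll":0,"hand":40},{"offset":[38,0,66],"roll":0,"hand":40}]}}

```text
clock: 3.48
tool_pos: [0.5329, -0.0311, 0.0322]
orientation: [-179.9, 0.0, -84.1]
force: [-0.7, 6.4, 3.9]
opening: 0.0399
```

```bash
python3 - <<'E'
from t import *
where()
snap('scene','scene1');snap('side','side1')
crop('side1',260,220,160,120,5,'si1')
E
```

```text
t 3.48 tool fix [-30.8 104.8  32.2] [-1.799e+02  5.000e-02 -8.411e+01] F [-0.7  6.4  3.9] open 0.0399179606226142
```

View pics/si1.png

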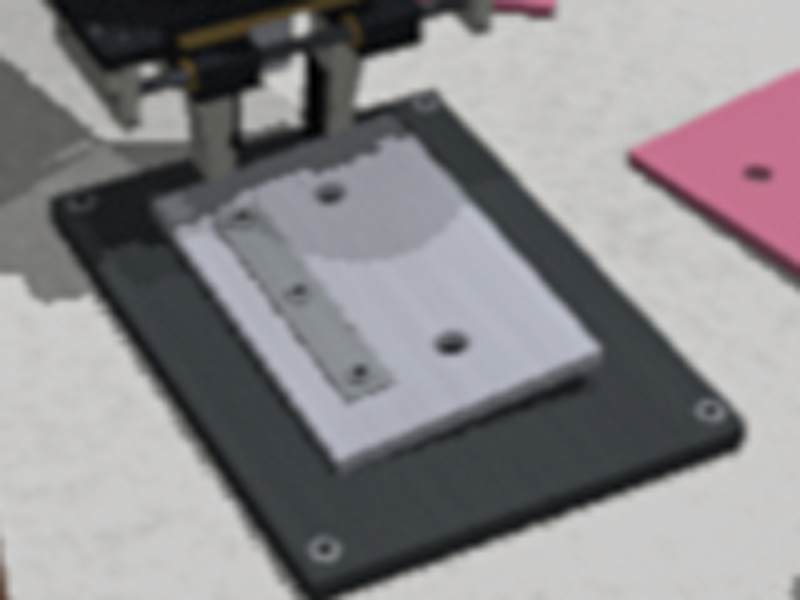

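The plate moved in y as intended. The holes are now at crop (330,194) and (452,344).

```bash
python3 - <<'E'
from t import *
def I(p): return ((p[0]+.5)/5+260-.5,(p[1]+.5)/5+220-.5)
for n,p,z in [('h+0',(311,167),.0312),('h-0',(436,311),.0312),('h+',(330,194),.0312),('h-',(452,344),.0312),('c--0',(330,430),.0234),('c--',(343,463),.0234)]: print(n,fix(1000*plane('side1',I(p),z)))
E
```

```text
h+0 [-21.8  79.9  31.2]
h-0 [-19.6 -30.3  31.2]
h+ [-23.1  58.8  31.2]
h- [-23.8 -51.1  31.2]
c--0 [-88.3 -67.5  23.4]
c-- [-92.3 -86.2  23.4]
```

>>> {"op": "jog_arm", "data": {"motion": [{"offset":[1.5,0,0],"roll":0,"hand":40},{"offset":[3,0,0],"roll":0,"hand":40},{"offset":[4,0,0],"roll":0,"hand":40},{"offset":[4.5,0,0],"roll":0,"hand":40},{"offset":[4.5,0,0],"roll":0,"hand":40},{"offset":[4.5,0,0],"roll":0,"hand":40}]}}

```text
clock: 4.08
tool_pos: [0.5333, -0.0354, 0.0322]
orientation: [-179.9, 0.0, -84.1]
force: [-0.7, 6.7, 4.0]
opening: 0.04
```

```bash
python3 - <<'E'
from t import *
where()
E
```

```text
t 4.08 tool fix [-30.8 100.5  32.2] [-1.7991e+02  5.0000e-02 -8.4110e+01] F [-0.7  6.7  4. ] open 0.040044976805961724
```

>>> {"op": "jog_arm", "data": {"motion": [{"offset":[-20,0,0],"roll":0,"hand":40},{"offset":[-20,0,-35],"roll":0,"hand":40},{"offset":[-20,0,-70],"roll":0,"hand":60},{"offset":[10,30,-80],"roll":-1.571,"hand":60},{"offset":[40,60,-80],"roll":-1.571,"hand":60},{"offset":[70,91,-80],"roll":-1.571,"hand":60},{"offset":[100.5,91,-80],"roll":-1.571,"hand":60},{"offset":[100.5,91,-80],"roll":-1.571,"hand":60},{"offset":[100.5,91,-80],"roll":-1.571,"hand":60},{"offset":[100.5,91,-80],"roll":-1.571,"hand":60},{"offset":[100.5,91,-80],"roll":-1.571,"hand":60},{"offset":[100.5,91,-80],"roll":-1.571,"hand":60},{"offset":[100.5,91,-80],"roll":-1.571,"hand":60},{"offset":[100.5,91,-80],"roll":-1.571,"hand":60},{"offset":[100.5,91,-80],"roll":-1.571,"hand":60},{"offset":[100.5,91,-80],"roll":-1.571,"hand":60},{"offset":[100.5,91,-80],"roll":-1.571,"hand":60},{"offset":[100.5,91,-80],"roll":-1.571,"hand":60}]}}

```text
clock: 5.58
tool_pos: [0.4522, -0.1456, 0.1116]
orientation: [180.0, 0.0, 5.7]
force: [0.3, 0.9, 0.0]
opening: 0.06
```

```bash
python3 - <<'E'
from t import *
where(); goal(-122,0,31,5.88)
snap('side','side2');snap('scene','scene2')
crop('side2',260,220,160,120,5,'si2')
E
```

```text
t 5.58 tool fix [-122.8   -0.8  111.6] [1.80e+02 1.00e-02 5.73e+00] F [0.3 0.9 0. ] open 0.06001572473424667
goal -122 0 31 5.88 world [ 452.9 -144.7   31. ] offset [ 0.8 -0.8 80.6] roll -0.003
```

View pics/si2.png

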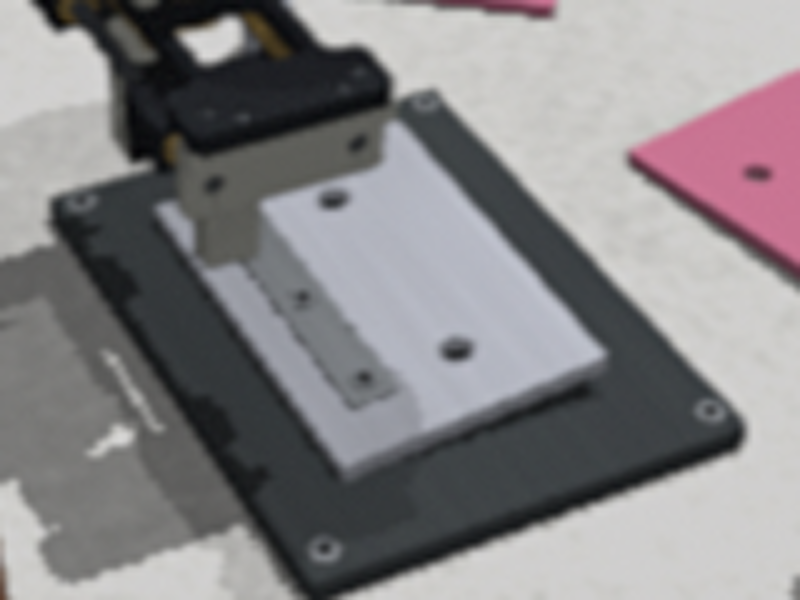

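>>> {"op": "jog_arm", "data": {"motion": [{"offset":[0,-0.8,35],"roll":-0.003,"hand":60},{"offset":[0,-0.8,70],"roll":-0.003,"hand":60},{"offset":[0,-0.8,81],"roll":-0.003,"hand":60},{"offset":[0,-0.8,81],"roll":-0.003,"hand":60},{"offset":[8,-0.8,81],"roll":-0.003,"hand":60},{"offset":[14,-0.8,81],"roll":-0.003,"hand":60},{"offset":[18,-0.8,81],"roll":-0.003,"hand":60},{"offset":[20,-0.8,81],"roll":-0.003,"hand":60},{"offset":[22,-0.8,81],"roll":-0.003,"hand":60},{"offset":[24,-0.8,81],"roll":-0.003,"hand":60},{"offset":[26,-0.8,81],"roll":-0.003,"hand":60},{"offset":[28,-0.8,81],"roll":-0.003,"hand":60},{"offset":[30,-0.8,81],"roll":-0.003,"hand":60},{"offset":[32,-0.8,81],"roll":-0.003,"hand":60},{"offset":[34,-0.8,81],"roll":-0.003,"hand":60},{"offset":[36,-0.8,81],"roll":-0.003,"hand":60},{"offset":[37,-0.8,81],"roll":-0.003,"hand":60},{"offset":[37,-0.8,81],"roll":-0.003,"hand":60}]}}

```text
clock: 7.18
tool_pos: [0.4844, -0.1417, 0.0305]
orientation: [-180.0, 0.5, 6.0]
force: [-9.7, -0.3, 8.3]
opening: 0.0596
```

```bash
python3 - <<'E'
from t import *
where()
E
```

```text
t 7.18 tool fix [-90.4  -0.2  30.5] [-179.98    0.45    5.97] F [-9.7 -0.3  8.3] open 0.05957655512235809
```

>>> {"op": "jog_arm", "data": {"motion": [{"offset":[1.5,0,0],"roll":0,"hand":60},{"offset":[3,0,0],"roll":0,"hand":60},{"offset":[4.5,0,0],"roll":0,"hand":60},{"offset":[5,0,0],"roll":0,"hand":60},{"offset":[5,0,0],"roll":0,"hand":60}]}}

```text
clock: 7.6
tool_pos: [0.4936, -0.1404, 0.0306]
orientation: [-180.0, 0.1, 6.0]
force: [-5.1, -1.9, 4.3]
opening: 0.0604
```

```bash
python3 - <<'E'
from t import *
where()
snap('side','side3');snap('scene','scene3')
crop('side3',260,220,160,120,5,'si3')
E
```

```text
t 7.6 tool fix [-81.2   0.1  30.6] [-1.80e+02  7.00e-02  6.05e+00] F [-5.1 -1.9  4.3] open 0.06035794520615082
```

View pics/si3.png

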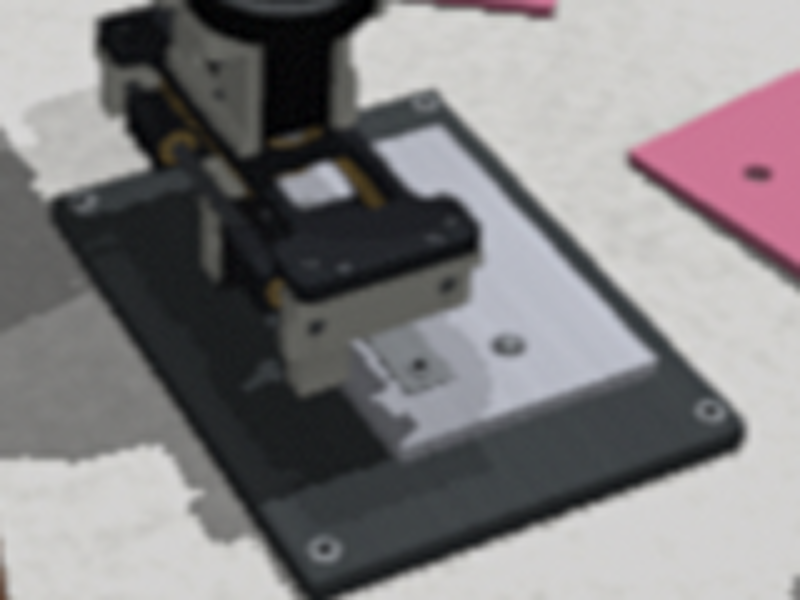

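The right pin now shows in its hole at (508,344), and the +x edge lies on the slab without a gap. I'll back off, rise clear and check both holes.

>>> {"op": "jog_arm", "data": {"motion": [{"offset":[-10,0,0],"roll":0,"hand":60},{"offset":[-25,0,0],"roll":0,"hand":60},{"offset":[-30,0,-30],"roll":0,"hand":60},{"offset":[-30,0,-70],"roll":0,"hand":60},{"offset":[-30,-40,-110],"roll":0,"hand":60},{"offset":[-30,-80,-150],"roll":0,"hand":60},{"offset":[-30,-120,-180],"roll":0,"hand":60},{"offset":[-30,-160,-180],"roll":0,"hand":60},{"offset":[-30,-200,-180],"roll":0,"hand":60},{"offset":[-30,-240,-180],"roll":0,"hand":60},{"offset":[-30,-270,-180],"roll":0,"hand":60},{"offset":[-30,-270,-180],"roll":0,"hand":60},{"offset":[-30,-270,-180],"roll":0,"hand":60}]}}

```text
clock: 8.78
tool_pos: [0.436, 0.1288, 0.2113]
orientation: [-179.9, -0.2, 6.3]
force: [-0.0, 0.2, -0.4]
opening: 0.0601
```

```bash
python3 - <<'E'
from t import *
where()
snap('side','side4');snap('scene','scene4')
a=cv2.resize(ld('side4')[2][230:325,270:415],(800,524),interpolation=cv2.INTER_CUBIC)
cv2.imwrite('pics/si4.png',a[:,:,::-1])
crop('scene4',225,180,140,100,5.6,'sc4')
E
```

```text
t 8.78 tool fix [-110.8  273.8  211.3] [-179.87   -0.18    6.32] F [-0.   0.2 -0.4] open 0.060105522560212996
```

View pics/si4.png

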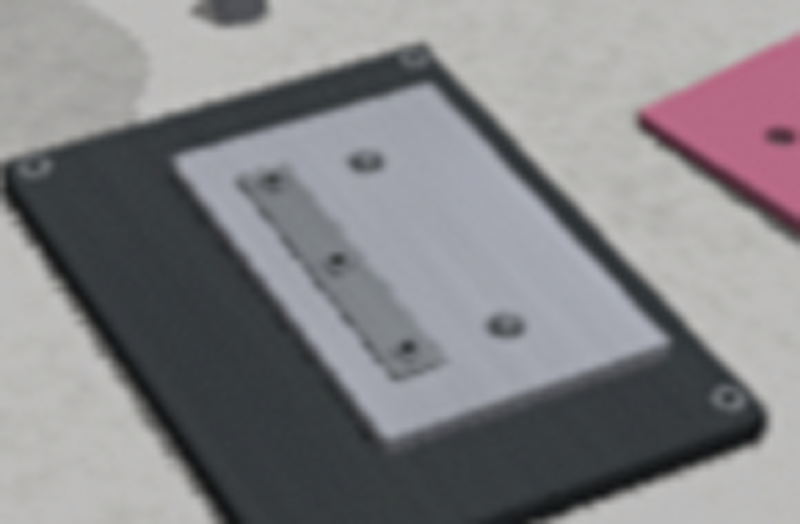

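View pics/sc4.png

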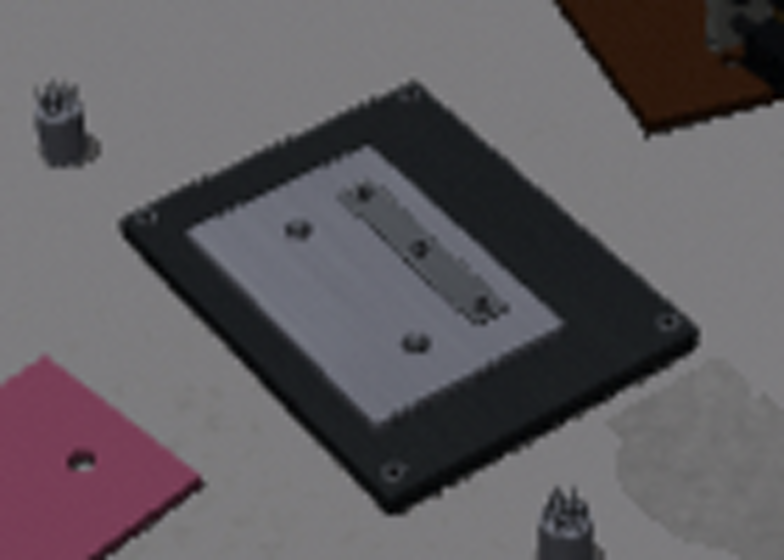

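Both pins show in both holes: side (366,161) and (506,325), scene (298,230) and (416,343). One height check on the corners, then I hand in.

```bash
python3 - <<'E'
from t import *
s=800/145
S=lambda p:('scene4',((p[0]+.5)/5.6+224.5,(p[1]+.5)/5.6+179.5))
I=lambda p:('side4',((p[0]+.5)/s+269.5,(p[1]+.5)/s+229.5))
z=[]
for k,a,b in [('-+',(563,323),(175,157)),('--',(370,147),(388,443)),('+-',(188,231),(670,345)),('++',(378,423),(433,84)),('h+',(416,343),(366,161)),('h-',(298,230),(506,325))]:
    f=fix(1000*tri([S(a),I(b)])); z.append(f[2]); print(k,f)
if max(z[:4])<28.5: print(order.close_job())
E
```

```text
-+ [-68.6  91.   24.8]
-- [-69.2 -88.5  22.3]
+- [ 50.  -89.2  23.6]
++ [49.9 91.1 24.4]
h+ [ 0.6 56.5 24.1]
h- [  1.2 -53.5  23.5]
the job is handed in; nothing more can be done
None
```

The plate is seated on the fixture, with both holes over the pins. I handed the job in at about 9 s on the robot's clock.

**What I did:** I used two parted fingertips as a pusher. I pushed the plate's +y edge about 25 mm towards fixture -y, which also squared it up. Then I pushed its -x edge about 20 mm towards +x until it dropped over the pins. After that I backed off and rose clear.

**Last checks:**
- **Seating:** both pins show inside their holes in both camera views. The four top corners measured 22.3 to 24.8 mm high, against 24 mm when flat.
- **Position:** the plate centre is about 0.5 to 1 mm in x and 1 mm in y from nominal, within the 2 mm play.
- **Forces:** the wrist force was near zero once clear. The largest reading at the end of a move was about 13 N.
- **Bystanders:** both cups looked unmoved in the last scene crop. I did not look again at the mouse and the pot, but the arm stayed well away from both.

**Disagreements:** partway through the x push the tool lagged its command by about 4.6 mm at about 13 N. A further push freed it and the plate dropped in. No checks failed.

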